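Hold the loupe at focal height over a punch mark

TASK

Check the centre-punch mark before drilling: lift the green case's lid right over until it rests open on its stop by itself, then take the loupe out and hold it level over the block in the vise, lens centred on the punch mark and at the focal height, which the tip of the surface gauge's scriber shows. Do not let the loupe knock against the block or the vise, and leave the surface gauge and the other things on the bench where they stand. Finish while still holding the loupe steady there; do not put it down.

Things in the scene. Friction and masses are not known exactly. Their poses are not given: they have to be found in the camera images.
- case: Pale green steel case, fixed, 150 (its x) x 170 (y) x 60 mm high without lid, walls 4 mm; origin at the centre of its underside, z up, x from front to hinge side. Dark grey foam insert: loupe pocket floor 27 mm above the bench, foam beside it 40 mm; under the middle of the loupe's handle a finger cut-out, 46 mm long in x and as wide as the case, its floor 8 mm above the bench.
- lid (a joint): Angle of the case's lid: 0 closed, grows as it opens, 1.75 rad (100 degrees) when it rests on its stop. The lid is 150 x 170 x 12 mm, 0.30 kg, with a nearly free hinge: it falls shut when let go below about 1.45 rad and falls gently on to its stop beyond that.
- lid_hinge (a point): Middle of the lid's hinge axis, along the top of the case's rear (its +x) wall, 60 mm above the bench. The axis is the point's y (the case's y). The point turns with the lid.
- lid_pull (a point): Centre of the lid's pull: a black bar 36 mm long (case y, parallel to the hinge), 13 mm thick, on a 9 mm stem, 26 mm above the lid's top face. On the closed lid it lies 128 mm in front of (case -x) and 38 mm above the hinge axis; it swings about that axis with the lid and can pivot between fingers that hold its two ends.
- loupe: Handled loupe, about 85 g. Origin at the centre of the lens, mid-thickness; z is the lens axis (up as it lies level), the handle points along -x. Dark steel rim 60 mm across, 14 mm thick; pale wooden handle 16 mm wide (y), 14 mm thick (z), from 36 to 101 mm from the lens centre. It lies level in the foam, handle to the case's front, lens centre 34 mm above the bench and 36 mm behind (+x) the case's middle.
- loupe_grip (a point): Point on the middle line of the loupe's handle, 57 mm from the lens centre along the loupe's -x, near its centre of mass and over the finger cut-out while it lies in the case.
- vise: Dark grey machine vise, heavy and fixed, with the steel block clamped in it. Origin at the centre between the jaws, on the bench; body 100 mm (its x) by 200 mm (its y), jaw tops 66 mm above the bench; its screw and cross handle reach 165 mm towards its -y.
- block: Bright steel block 70 x 40 x 28 mm clamped in the vise, fixed, its top face coated with blue marking-out dye and 78 mm above the bench. Origin under its middle, at bench height; x along its 70 mm side.
- punch_mark (a point): The punch mark: a dark dot at the crossing of two scribed lines inside a scribed circle of 17 mm, on the block's top face.
- gauge: Surface gauge standing loose beyond the vise (away from the robot): cast base 70 x 56 x 30 mm, upright spindle to 240 mm above the bench, and a thin horizontal scriber clamped on it that points along its -x towards the block. Origin at the centre of the base's underside.
- scriber_tip (a point): Point of the surface gauge's scriber, 90 mm from the spindle, 45 to 100 mm sideways from the punch mark. Its height (150 to 192 mm above the bench) is the focal height for the middle of the lens; its z is up.
- file: Loose flat file with a wooden handle, 254 mm long, lying flat along its x. Bystander.
- dye: Loose blue bottle of marking-out dye, 40 mm across, 80 mm high, standing. Bystander.
- punch: Loose steel centre punch, 105 mm long, 11 mm thick, lying. Bystander.
Things that resemble listed ones, but are neither listed nor needed, are in the scene too. Leave any purple or red look-alike of the case alone.

How it is judged:
On the way, in this order (a step that is already met when the one before it is completed fails the run):
1. the lid rests open on its stop, with the hand off the case (value of joint lid above 1.69 rad and contact force between the fingers and case below 0.3 N and z of loupe in the frame of case below 0.05 m), for 0.2 s.
2. the loupe is lifted clear of the case in the fingers (z of loupe in the frame of case above 0.09 m and contact force between the fingers and loupe above 1 N and contact force between loupe and case below 0.1 N), for 0.1 s.
At the end, for the whole second after the job is handed in: Loupe gripped, touching nothing else, steady; lens centre within 10 mm of straight above the punch mark, within 7 mm of the scriber tip's height, within 0.12 rad of level; lid on its stop (over 1.69 rad); scriber tip within 10 mm, file, dye and punch within 20 mm of their start (value of joint lid above 1.69 rad and horizontal distance between loupe and punch_mark below 0.01 m and z of loupe in the frame of scriber_tip between -0.007 and 0.007 m and angle between loupe's own z axis and vertical below 0.12 rad and contact force between the fingers and loupe above 1 N and linear speed of loupe below 0.02 m/s and angular speed of loupe below 0.15 rad/s and contact force between loupe and case below 0.1 N and contact force between loupe and vise below 0.1 N and contact force between loupe and block below 0.1 N and contact force between loupe and gauge below 0.1 N and distance of scriber_tip from where it was at the start of the episode below 0.01 m and distance of each of file, dye, punch from where it was at the start of the episode below 0.02 m); the arm keeps its last pose, push and grip.
It fails at once if the loupe knocks against the block or vise (over 1 N) (contact force between loupe and block above 1 N or contact force between loupe and vise above 1 N).
It fails at once if the surface gauge is disturbed (scriber tip moved over 10 mm) (distance of scriber_tip from where it was at the start of the episode above 0.01 m).
It fails at once if the file, dye bottle or punch is moved over 20 mm (distance of any of file, dye, punch from where it was at the start of the episode above 0.02 m).
It also fails if it takes over 70 s, if anything falls off the work surface, if the arm or the gripper's body presses on something with over 40 N, if the wrist force passes 120 N, or if a joint passes its speed limit or range.

ROBOT

A 6-joint arm with a two-finger parallel gripper is mounted at the origin on the work surface. World frame = base frame: x ahead of the robot, y to its left, z up, the work surface at z = 0. Lengths are in m, angles in rad, forces in N, time in s.
With the tool pointing down it reaches from about 0.225 to 0.875 m from the base axis. Payload 3.4 kg.
Tool frame: the origin (TCP) lies at the very end of the fingers, on their centre line; the grasp point (between the pads) lies 19 mm behind it; x points along the fingers, z is the direction in which the jaws open and shut, and the axes are right-handed (so a half turn about x gives the same grasp; the last joint's range is limited). The gripper opens to 85 mm and grips with 20 to 120 N. Pads are 22 mm wide; open, the fingers measure 114 mm over their backs; the gripper's body (76 mm by 85 mm) begins 54 mm behind the grasp point. The pads swing forward as they close: fully open they stand 13 mm farther back than shut.
Start: joints at [1.222, 0.276, 1.505, -0, 1.361, -0.121], TCP at [0.13, 0.56, 0.231] pointing down, gripper open.
Joint ranges: [-2.89, 2.89], [-0.75, 2.08], [0.22, 2.7], [-1.18, 4.32], [0.11, 2.71], [-2.7, 2.7]. Speed limits (rad/s): [2.57, 2.57, 3.14, 3.14, 3.14, 3.14].

INTERFACE

Orientations are given as a unit quaternion [w, x, y, z].
In Python, from rig import manip, viewer, finder gives the robot as it stands.
- The arm moves only by the tool move_arm, never from a script. Its argument "rows" is a list of rows, each a list of 3 entries, a list of its own where there are three numbers: the shift along the tool's x, y, z in mm, then the turn about the tool's x in rad, then the finger opening in mm, from 0 to 85.4. A call has 1 to 8 rows; each row is the pose to reach, as a shift and turn from the pose measured when the call began, along the tool's axes at that moment; what a row does not reach only later rows make up. A row lasts 1/12 s, in which the tool goes at most 41.7 mm and 7.16 degrees, less where a joint would pass 70% of its speed; a pose out of reach is approached as far as the arm can. A call with a gripper value outside its range is refused whole. The fingers move at their own pace and stop on an object; "force" is the grip in N (left out, the last holds). Time passes only in rows, so rows that repeat a pose let the fingers close. It gives the time, the measured TCP pose, the force and the opening at its end, in the units of the state.
- manip.get_state(): the state, without advancing time (a new reading comes with each control period).
- viewer.get_image(name): name is "scene" or "top" or "wrist"; returns the picture (420x560x3 uint8, red, green, blue); there is no depth.
- viewer.get_calibration(name): a dict with "mtx" (3x3 intrinsics, pixels), "R" (3x3) and "t" (3): a world point X has camera coordinates R X + t. Camera axes: x right, y down, z forward; pixel columns grow to the right and rows downward; lengths in m; the calibration is good to about 2 mm. A picture is of the moment at which its call begins: read the wrist's pose just before it. get_calibration takes no time and is no camera call; for the wrist camera it gives the pose at the moment of the call.
- manip.sign_off(): hands the job in, once; it reports no verdict.
Trained networks look in the newest picture that a camera, given by its name, has taken for a name from the list of things; names that differ only in an ending like _2 or _b are one class to them, and where a whole thing is asked for, a point or a joint stands for the part that bears it (a point fixed in the world has none). Each returns a list of dicts, best first, with "score" (0 to 1); they miss things now and then, are a little off and sometimes report something else, mostly with a low value. They report only what shows in the picture. A call takes as long as a camera call. They do not tell look-alikes from the thing itself.
- finder.look_for(target, camera): "centre" ([column, row] in pixels, amid what is visible of it).
- finder.trace(target, camera): "mask" (420x560 bool, what is visible of it) and "centre" ([column, row] in pixels, amid what is visible of it).
The state is a dict: "clock": time; "qpos": joint angles; "qd": joint speeds; "effort": joint torques, N m; "position": TCP position; "ee_rot": TCP orientation; "contact_force": force on the tool from outside, world axes, zero at the start; "moment": the same for the moment, N m; "width": finger opening in m.
Only numpy, scipy, OpenCV 4.12 (cv2) and the standard library are available. Lean on these libraries where they do the work, as an engineer would, in place of code of your own. Each camera call takes 0.05 s, during which the arm holds its last target.

## Working session

There is one attempt and no reset: what is moved stays moved. The work goes in short steps, Python scripts to look and compute and a tool call to move; the robot and the scene stay as the last step left them, time stands still between calls to the robot, and variables do not carry over. Pictures are saved under pics/ and viewed, and the job is handed in when it is done.

Besides the shell and the picture viewer there is one more tool, called after "Emit:" as name(argument=value, ...), one argument or row to a line, values as JSON. move_arm: Moves the arm, as the interface text tells. Its arguments: {"type":"object","properties":{"rows":{"type":"array"},"force":{"type":"number"}},"required":["rows"]}

```bash
mkdir -p pics; ls; cat > h.py <<'E'
import numpy as np, cv2
from rig import manip, viewer, finder
def save(n,im): cv2.imwrite('pics/'+n+'.png',im[:,:,::-1])
E
python3 - <<'E'
from h import *
print(manip.get_state())
for c in ['scene','top','wrist']:
    im=viewer.get_image(c); save(c+'0',im); k=viewer.get_calibration(c); np.savez(c+'0.npz',im=im,**k); print(c,k)
E
```

```text
pics
{'clock': 0.0, 'qpos': array([ 1.22199154e+00,  2.76575163e-01,  1.50615251e+00,  7.60536593e-06,
        1.36069140e+00, -1.21005190e-01]), 'qd': array([ 0.00033357, -0.00226131,  0.00048274, -0.00107692, -0.00055732,
        0.00063533]), 'effort': array([-1.58687097e-03, -4.16769791e+01, -2.45806271e+01, -4.66463280e-04,
        1.09372748e-02,  3.81266568e-05]), 'position': array([0.12967547, 0.55963564, 0.2304433 ]), 'ee_rot': array([ 0.55303546, -0.4402683 ,  0.55413889,  0.4395972 ]), 'contact_force': array([-0.04293412,  0.13710703, -0.48596187]), 'moment': array([-0.06944811, -0.00480438,  0.06593925]), 'width': 0.08552169925315474}
scene {'mtx': array([[409.80490081,   0.        , 288.25318039],
       [  0.        , 409.80490081, 211.21587479],
       [  0.        ,   0.        ,   1.        ]]), 'R': array([[ 0.46300375,  0.88625017,  0.01371729],
       [ 0.48942482, -0.24272621, -0.83758423],
       [-0.73897962,  0.39451822, -0.54613597]]), 't': array([-0.33579551, -0.12692399,  1.30657911])}
top {'mtx': array([[449.2904223 ,   0.        , 278.57331084],
       [  0.        , 449.2904223 , 206.8974828 ],
       [  0.        ,   0.        ,   1.        ]]), 'R': array([[ 0.01467644, -0.99987144, -0.00645748],
       [-0.99031502, -0.01364384, -0.13816657],
       [ 0.13806071,  0.00842273, -0.99038795]]), 't': array([0.10057257, 0.52111883, 1.03394998])}
wrist {'mtx': array([[360.21405159,   0.        , 281.4922183 ],
       [  0.        , 360.21405159, 209.31376609],
       [  0.        ,   0.        ,   1.        ]]), 'R': array([[ 2.26950385e-01,  9.73905989e-01, -8.05080528e-04],
       [ 9.38935730e-01, -2.18581546e-01,  2.65747630e-01],
       [ 2.58637233e-01, -6.10674459e-02, -9.64042296e-01]]), 't': array([-0.57329238, -0.03419206,  0.37813412])}
```

View pics/scene0.png

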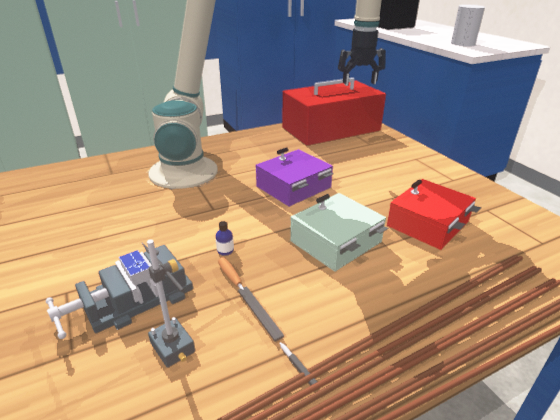

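View pics/top0.png

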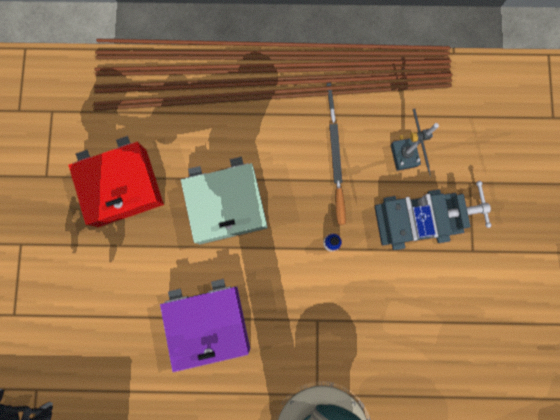

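View pics/wrist0.png

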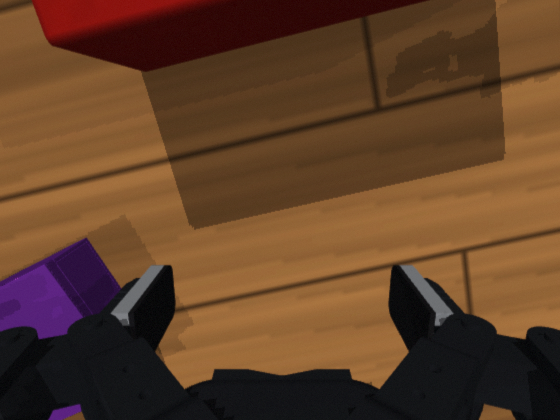

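The scene shows three case-like things. In the top image the green case is at (224,203) with its pull at (227,223), the red one is at (116,183) and the purple one at (205,328). There is also a red toolbox at scene (333,105). By the description I choose green. Next I crop it and measure.

```bash
python3 - <<'E'
from h import *
for c in ['top','scene']:
    viewer.get_image(c)
    for n in ['lid_pull','case','lid_hinge','punch_mark','block','vise','scriber_tip','gauge','file','dye','punch','loupe']:
        try: print(c,n,[(np.round(d['centre'],1),round(d['score'],2)) for d in finder.look_for(n,c)[:4]])
        except Exception as e: print(n,e)
t=np.load('top0.npz')['im']; s=np.load('scene0.npz')['im']
def crop(im,x0,y0,w,h,f): return cv2.resize(im[y0:y0+h,x0:x0+w],None,fx=f,fy=f,interpolation=cv2.INTER_CUBIC)
save('c1',crop(t,170,145,110,110,5)); save('c2',crop(t,370,100,130,110,6)); save('c3',crop(s,280,170,120,100,6)); save('c4',crop(s,40,230,160,140,5))
E
```

```text
top lid_pull [(array([109.7, 180.2]), 0.88), (array([223.3, 200.8]), 0.76), (array([204.8, 328.1]), 0.6)]
top case [(array([224.7, 204.1]), 0.93), (array([113.8, 179.1]), 0.81), (array([210.2, 322.6]), 0.79)]
top lid_hinge [(array([206.1, 324. ]), 0.81), (array([111.4, 180.7]), 0.79), (array([432.1, 215.7]), 0.74), (array([221.8, 199.6]), 0.64)]
top punch_mark [(array([425.1, 220.7]), 0.74)]
top block [(array([422.2, 221.6]), 0.95)]
top vise [(array([429.6, 212.5]), 0.57)]
top scriber_tip [(array([420.2, 134.2]), 0.89), (array([332. , 241.4]), 0.66), (array([222.1, 201.4]), 0.35)]
top gauge [(array([411.9, 146.8]), 0.66)]
top file [(array([335.5, 172.6]), 0.87)]
top dye [(array([332.3, 239. ]), 0.59)]
top punch [(array([330.5,  99.7]), 0.57)]
top loupe []
scene lid_pull [(array([338.9, 222.8]), 0.79), (array([293.6, 166.4]), 0.78), (array([435.2, 202. ]), 0.65)]
scene case [(array([339.2, 228.3]), 0.97), (array([164.4, 327.2]), 0.68), (array([429.4, 211.8]), 0.57)]
scene lid_hinge [(array([434.2, 203.1]), 0.97), (array([340.5, 222. ]), 0.67), (array([295.5, 165.4]), 0.56)]
scene punch_mark [(array([134.6, 265.9]), 0.85), (array([222.7, 241.6]), 0.63), (array([337.6, 222.3]), 0.62)]
scene block [(array([136. , 266.8]), 0.84)]
scene vise [(array([117.2, 297.7]), 0.81)]
scene scriber_tip [(array([165.7, 271. ]), 0.72)]
scene gauge [(array([162.1, 331.5]), 0.68)]
scene file []
scene dye [(array([226. , 242.2]), 0.91), (array([136.1, 267. ]), 0.32)]
scene punch [(array([297.7, 361.8]), 0.72)]
scene loupe []
```

View pics/c1.png

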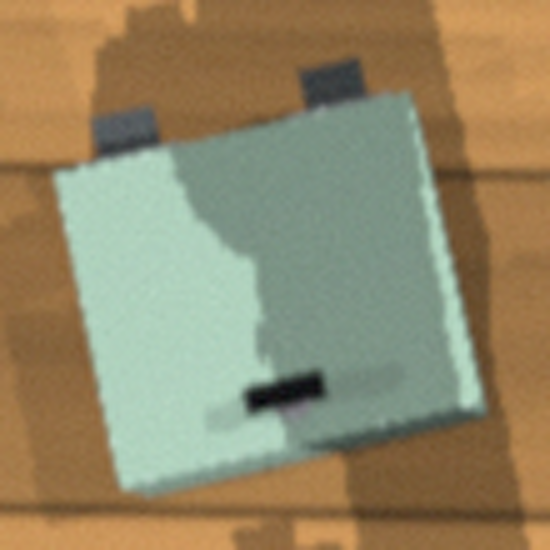

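View pics/c2.png

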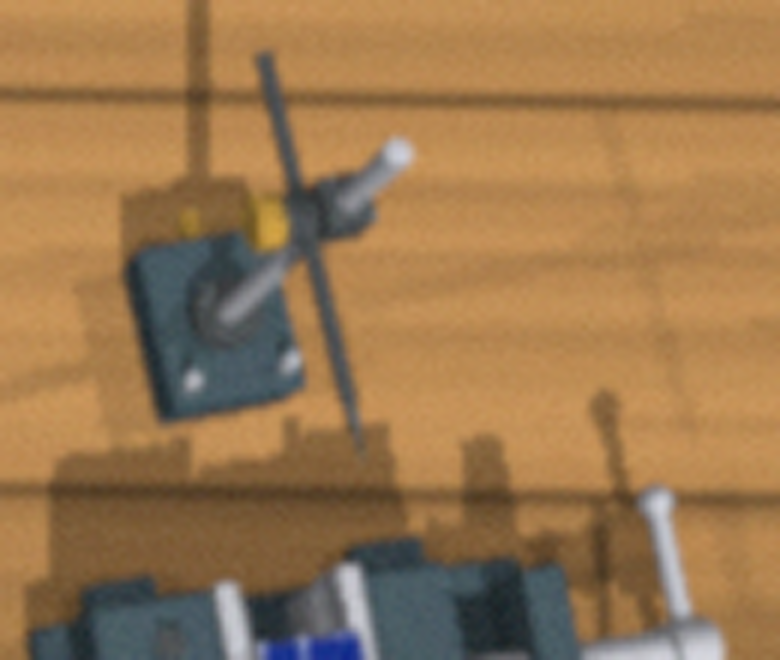

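View pics/c3.png

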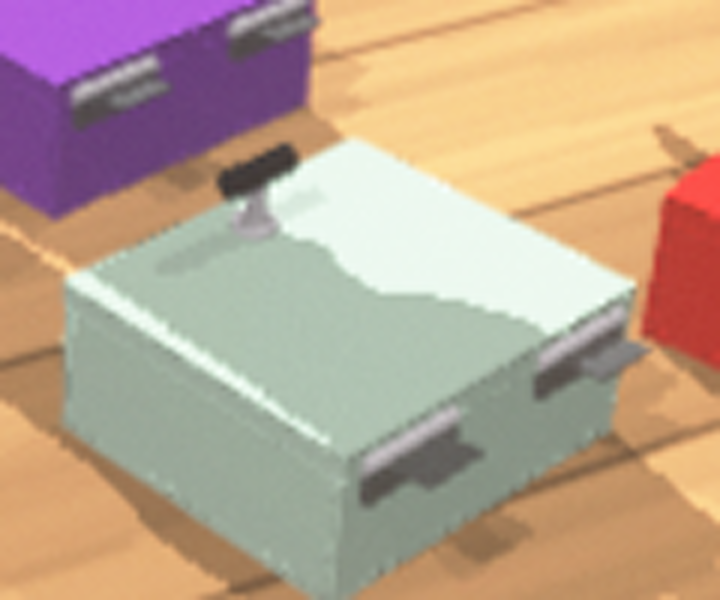

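View pics/c4.png

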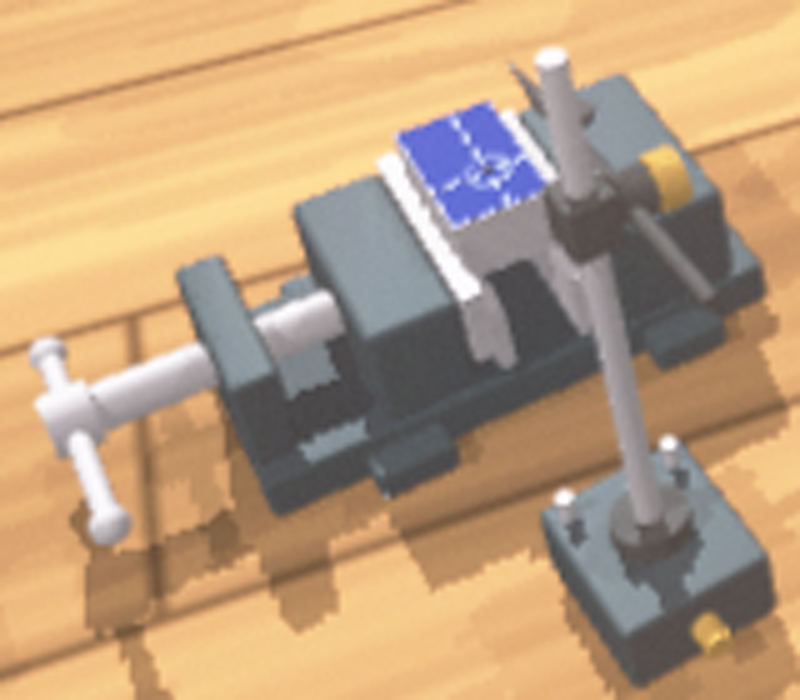

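```bash
cat >> h.py <<'E'
K={c:dict(np.load(f'{c}0.npz')) for c in ['top','scene']}
def ray(k,uv):
    d=np.linalg.inv(k['mtx'])@np.array([uv[0],uv[1],1.]); return -k['R'].T@k['t'], k['R'].T@d
def onz(k,uv,z):
    c,d=ray(k,uv); return c+d*(z-c[2])/d[2]
def tri(obs):
    A=np.zeros((3,3));b=np.zeros(3);
    for k,uv in obs:
        c,d=ray(k,uv);d/=np.linalg.norm(d);P=np.eye(3)-np.outer(d,d);A+=P;b+=P@c
    X=np.linalg.solve(A,b); return X,[np.linalg.norm((np.eye(3)-np.outer(d/np.linalg.norm(d),d/np.linalg.norm(d)))@(X-c)) for c,d in [ray(k,uv) for k,uv in obs]]
def proj(k,X):
    p=k['mtx']@(k['R']@np.asarray(X)+k['t']); return p[:2]/p[2]
E
python3 - <<'E'
from h import *
T,S=K['top'],K['scene']
t=T['im']; save('c5',cv2.resize(t[190:250,370:500],None,fx=6,fy=6,interpolation=cv2.INTER_CUBIC))
print('pull',tri([(T,(227,223.2)),(S,(323,198.7))]))
print('tip',tri([(T,(430.3,176.3)),(S,(142.4,243))]))
print('punch S',onz(S,(137.6,264.4),.078),'T',onz(T,(425.1,220.7),.078))
a=onz(T,(180.4,179.6),.072);b=onz(T,(252.4,163.4),.072);print('back corners T',a,b,np.linalg.norm(a-b))
# scene corners of lid top
for p in [(65,285),(352,138),(636,288),(350,462)]: print('S', onz(S,(p[0]/6+280,p[1]/6+170),.072))
for p in [(52,173),(412,92),(485,408),(122,488)]: print('T', onz(T,(p[0]/5+170,p[1]/5+145),.072))
for n,uv in [('dye',(333,240)),('filetip',(331,85)),('filehandle',(341,222)),('gaugeb',(407,152))]: print(n,onz(T,uv,.0))
E
```

```text
pull (array([0.47348639, 0.22350932, 0.09636805]), [np.float64(0.0012958615037908488), np.float64(0.0012958615037907569)])
tip (array([ 0.56925073, -0.20721535,  0.17570229]), [np.float64(0.001334609151749276), np.float64(0.0013346091517493057)])
punch S [ 0.49894987 -0.21857186  0.078     ] T [ 0.48674466 -0.22611899  0.078     ]
back corners T [0.57563693 0.33692922 0.072     ] [0.61639173 0.17029546 0.072     ] 0.17154522571454128
S [0.47937326 0.1342036  0.072     ]
S [0.43405206 0.29876087 0.072     ]
S [0.5814813  0.33497925 0.072     ]
S [0.62397581 0.17233156 0.072     ]
T [0.57563693 0.33692922 0.072     ]
T [0.61639173 0.17029546 0.072     ]
T [0.46878784 0.13349783 0.072     ]
T [0.42985155 0.29839208 0.072     ]
dye [ 0.44508813 -0.02556811  0.        ]
filetip [ 0.84155542 -0.02126498  0.        ]
filehandle [ 0.48946259 -0.04524827  0.        ]
gaugeb [ 0.66785072 -0.21104841  0.        ]
```

View pics/c5.png

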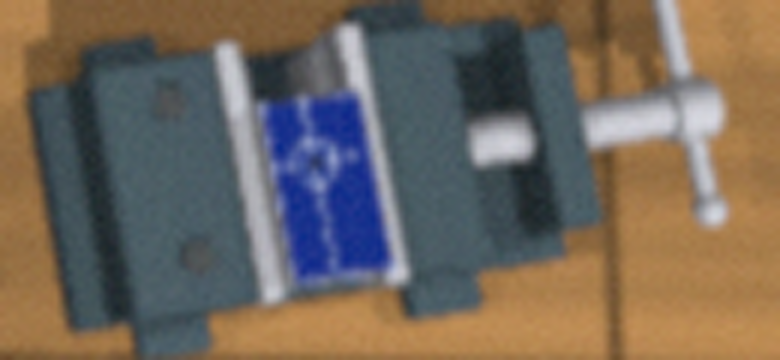

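```bash
cat >> h.py <<'E'
from scipy.spatial.transform import Rotation as Rn
def st():
    s=manip.get_state(); q=s['ee_rot']; R=Rn.from_quat([q[1],q[2],q[3],q[0]]).as_matrix(); return s,R
def goto(pos,yawz):
    """shift (mm, tool axes) & roll so that TCP->pos, tool z yaw -> yawz (deg, mod 180)"""
    s,R=st(); d=R.T@(np.asarray(pos)-s['position'])*1000
    cur=np.degrees(np.arctan2(R[1,2],R[0,2])); dy=(yawz-cur+90)%180-90
    # tool x down => roll +a about tool x = yaw -a
    print('clock %.2f pos'%s['clock'],s['position'].round(4),'q',s['qpos'].round(2),'F',s['contact_force'].round(1),'w %.4f'%s['width'])
    print('shift',d.round(1),'yaw cur %.1f dyaw %.1f roll rad %.3f'%(cur,dy,-np.radians(dy)), 'toolx',R[:,0].round(3))
    return d
E
python3 - <<'E'
from h import *
s,R=st(); print(R.round(3))
goto([0.4735,0.2235,0.2],104)
E
```

```text
[[ 0.    -0.974  0.226]
 [ 0.     0.226  0.974]
 [-1.    -0.     0.   ]]
clock 1.45 pos [0.1299 0.5602 0.2313] q [ 1.22  0.28  1.5  -0.    1.36 -0.12] F [-0.3  0.2 -0.4] w 0.0857
shift [  31.3 -410.8 -250.4] yaw cur 76.9 dyaw 27.1 roll rad -0.472 toolx [ 0.  0. -1.]
```

Emit:
move_arm(
  rows=[
    [[-50, -40, -25], -0.1, 85],
    [[-60, -80, -50], -0.2, 85],
    [[-70, -120, -75], -0.3, 85],
    [[-70, -160, -100], -0.4, 85],
    [[-70, -200, -125], -0.472, 85],
    [[-70, -240, -150], -0.472, 85],
    [[-70, -275, -170], -0.472, 85],
    [[-70, -275, -170], -0.472, 85],
  ],
)

```text
clock: 2.12
position: [0.3539, 0.3371, 0.3017]
ee_rot: [-0.436, 0.557, -0.435, -0.557]
contact_force: [-0.3, 0.9, -0.1]
width: 0.0849
```

```bash
python3 - <<'E'
from h import *
goto([0.4735,0.2235,0.24],104)
E
```

```text
clock 2.12 pos [0.3539 0.3371 0.3017] q [ 0.62  0.11  1.55  0.    1.48 -1.2 ] F [-0.3  0.9 -0.1] w 0.0849
shift [  61.7  -88.4 -139.2] yaw cur 104.0 dyaw -0.0 roll rad 0.000 toolx [ 0.001  0.001 -1.   ]
```

Emit:
move_arm(
  rows=[
    [[10, -22, -35], 0, 85],
    [[20, -44, -70], 0, 85],
    [[30, -66, -105], 0, 85],
    [[40, -88, -139], 0, 85],
    [[40, -88, -139], 0, 85],
    [[40, -88, -139], 0, 85],
  ],
)

```text
clock: 2.62
position: [0.4743, 0.2217, 0.2605]
ee_rot: [0.436, -0.556, 0.437, 0.557]
contact_force: [-0.6, 0.5, 0.3]
width: 0.085
```

```bash
python3 - <<'E'
from h import *
goto([0.4735,0.2235,0.077],104)
k=viewer.get_calibration('wrist'); im=viewer.get_image('wrist'); save('w1',im); np.savez('w1.npz',im=im,**k)
for n in ['lid_pull','case']: print(n,[(np.round(d['centre'],1),round(d['score'],2)) for d in finder.look_for(n,'wrist')[:4]])
print('pred pull',proj(k,[0.4735,0.2235,0.0964]),'hinge',proj(k,[.598,.254,.06]),'tool pt',proj(k,manip.get_state()['position']))
E
```

```text
clock 2.62 pos [0.4743 0.2217 0.2605] q [ 0.3   0.18  1.56  0.    1.4  -1.51] F [-0.6  0.5  0.3] w 0.0850
shift [1.836e+02 1.000e-01 1.900e+00] yaw cur 103.8 dyaw 0.2 roll rad -0.004 toolx [-0.001 -0.    -1.   ]
lid_pull [(array([510.1, 291.4]), 0.72), (array([281.8, 234.1]), 0.67), (array([404.3,  18.2]), 0.61), (array([45.7, 84.3]), 0.43)]
case [(array([398.,  19.]), 0.81), (array([503.5, 276.9]), 0.79), (array([282.1, 227.5]), 0.69)]
pred pull [285.03756606 190.03060141] hinge [284.52745182 300.78069059] tool pt [291.66986977 270.78242568]
```

View pics/w1.png

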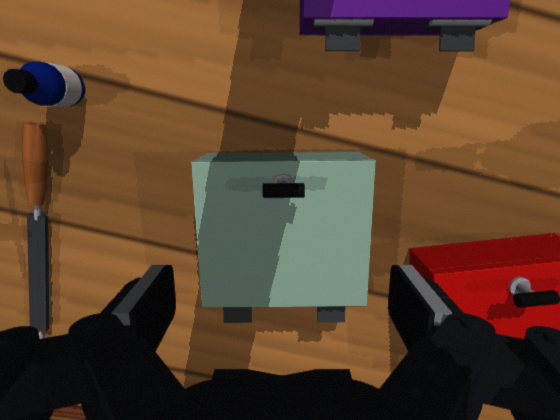

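The wrist view shows the green case's pull at (283,190), within 2 px of my prediction. The dye and file are at the left edge and the red look-alike at the lower right. I descend on the pull.

Emit:
move_arm(
  rows=[
    [[40, 0, 2], 0, 60],
    [[80, 0, 2], 0, 60],
    [[120, 0, 2], 0, 60],
    [[150, 0, 2], 0, 60],
    [[170, 0, 2], 0, 60],
    [[182, 0, 2], 0, 60],
    [[182, 0, 2], 0, 60],
    [[182, 0, 2], 0, 60],
  ],
  force=25,
)

```text
clock: 3.43
position: [0.471, 0.2279, 0.0803]
ee_rot: [0.435, -0.558, 0.434, 0.558]
contact_force: [0.0, -0.5, 0.8]
width: 0.0602
```

```bash
python3 - <<'E'
from h import *
goto([0.4735,0.2235,0.078],104)
k=viewer.get_calibration('wrist'); im=viewer.get_image('wrist'); save('w2',im)
E
```

```text
clock 3.43 pos [0.471  0.2279 0.0803] q [ 0.32  0.33  1.84  0.    0.97 -1.5 ] F [ 0.  -0.5  0.8] w 0.0602
shift [ 2.3 -1.3 -4.9] yaw cur 104.2 dyaw -0.2 roll rad 0.003 toolx [ 0.     0.002 -1.   ]
```

View pics/w2.png

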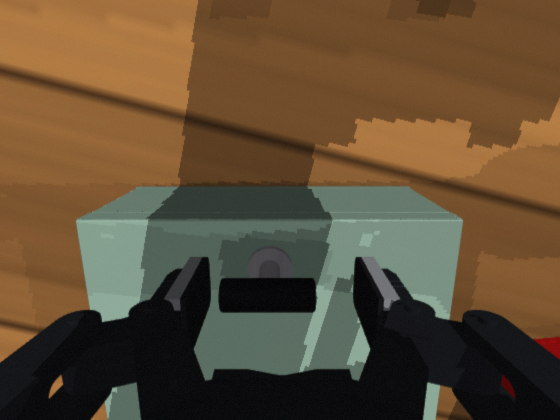

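The bar is at (267,295) and the finger middle at column 283, about 5 mm off, which agrees with the pose numbers. I correct that and close.

Emit:
move_arm(
  rows=[
    [[1, -1, -5], 0, 60],
    [[1, -1, -5], 0, 60],
    [[1, -1, -5], 0, 45],
    [[1, -1, -5], 0, 36],
    [[1, -1, -5], 0, 30],
    [[1, -1, -5], 0, 30],
    [[1, -1, -5], 0, 30],
    [[1, -1, -5], 0, 30],
  ],
  force=25,
)

```text
clock: 4.15
position: [0.4747, 0.2233, 0.081]
ee_rot: [-0.436, 0.558, -0.433, -0.557]
contact_force: [-1.7, -0.2, 5.8]
width: 0.0354
```

```bash
python3 - <<'E'
from h import *
goto([0.4735,0.2235,0.078],104)
k=viewer.get_calibration('wrist'); im=viewer.get_image('wrist'); save('w3',im)
# arc: pull rel hinge, in case axes; shifts in tool axes: tool x=-z, tool y = -case x? 
s,R=st(); print(R.round(3))
r=np.hypot(128,38);a0=np.arctan2(38,-128)
for th in [.1,.2,.3,.4,.5,.6,.7,.8,.9,1.,1.1,1.2,1.3,1.4,1.5,1.6,1.65,1.7,1.75]:
    a=a0-th; dx=r*np.cos(a)+128; dz=r*np.sin(a)-38; print(th,'fwd %.0f up %.0f'%(dx,dz))
E
```

```text
clock 4.15 pos [0.4747 0.2233 0.081 ] q [ 0.31  0.33  1.84  0.    0.97 -1.51] F [-1.7 -0.2  5.8] w 0.0354
shift [3.  1.1 0.5] yaw cur 104.2 dyaw -0.2 roll rad 0.003 toolx [ 0.004  0.003 -1.   ]
[[ 0.004 -0.97  -0.245]
 [ 0.002 -0.245  0.97 ]
 [-1.    -0.004  0.002]]
0.1 fwd 4 up 13
0.2 fwd 10 up 25
0.3 fwd 17 up 36
0.4 fwd 25 up 47
0.5 fwd 34 up 57
0.6 fwd 44 up 66
0.7 fwd 55 up 74
0.8 fwd 66 up 80
0.9 fwd 78 up 86
1.0 fwd 91 up 90
1.1 fwd 104 up 93
1.2 fwd 117 up 95
1.3 fwd 130 up 96
1.4 fwd 144 up 95
1.5 fwd 157 up 92
1.6 fwd 170 up 89
1.65 fwd 176 up 87
1.7 fwd 182 up 84
1.75 fwd 188 up 81
```

View pics/w3.png

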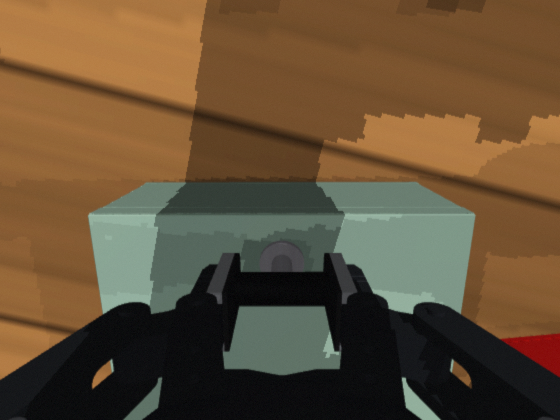

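The bar is gripped between the pads, with width 35 mm. Now I swing the lid along its arc.

Emit:
move_arm(
  rows=[
    [[-13, -4, 0], 0, 30],
    [[-25, -10, 0], 0, 30],
    [[-36, -17, 0], 0, 30],
    [[-47, -25, 0], 0, 30],
    [[-57, -34, 0], 0, 30],
    [[-66, -44, 0], 0, 30],
    [[-66, -44, 0], 0, 30],
  ],
  force=30,
)

```text
clock: 4.78
position: [0.518, 0.2343, 0.148]
ee_rot: [-0.436, 0.558, -0.433, -0.557]
contact_force: [-1.6, 0.8, -1.9]
width: 0.0352
```

```bash
cat > arc.py <<'E'
from h import *
goto([0.4735,0.2235,0.078],104)
s,R=st(); H=np.array([.598,.2545,.06]); ex=np.array([.9703,.2419,0]); ey=np.array([-.2419,.9703,0])
p=s['position']+[0,0,.0175]; d=p-H; x,z=d@ex*1000,d[2]*1000
print('rel hinge',x,d@ey*1000,z,'r',np.hypot(x,z),'lid',np.pi-.2886-np.arctan2(z,x), R.round(3)[:,1])
a0=np.arctan2(z,x);th0=np.pi-.2886-a0;r=133.5
for th in np.arange(np.ceil(th0*10)/10,1.8,.1): print('%.2f fwd %.0f up %.0f'%(th,r*np.cos(np.pi-.2886-th)-x,r*np.sin(np.pi-.2886-th)-z))
E
python3 arc.py
```

```text
clock 4.78 pos [0.518  0.2343 0.148 ] q [ 0.3   0.32  1.65  0.    1.16 -1.52] F [-1.6  0.8 -1.9] w 0.0352
shift [69.8 46.1  0.3] yaw cur 104.1 dyaw -0.1 roll rad 0.002 toolx [ 0.004  0.003 -1.   ]
rel hinge -82.50436000625342 -0.2933571706869387 105.47300490021027 r 133.90864118017646 lid 0.6183838172415186 [-0.97  -0.244 -0.004]
0.70 fwd 9 up 6
0.80 fwd 21 up 13
0.90 fwd 33 up 18
1.00 fwd 45 up 23
1.10 fwd 58 up 26
1.20 fwd 72 up 28
1.30 fwd 85 up 28
1.40 fwd 98 up 27
1.50 fwd 111 up 25
1.60 fwd 124 up 21
1.70 fwd 137 up 17
```

Radius and angle fit well.

Emit:
move_arm(
  rows=[
    [[-8, -12, 0], 0, 30],
    [[-15, -25, 0], 0, 30],
    [[-21, -39, 0], 0, 30],
    [[-26, -56, 0], 0, 30],
    [[-28, -72, 0], 0, 30],
    [[-28, -85, 0], 0, 30],
    [[-27, -98, 0], 0, 30],
    [[-27, -98, 0], 0, 30],
  ],
)

```text
clock: 5.45
position: [0.615, 0.2588, 0.1755]
ee_rot: [-0.437, 0.558, -0.432, -0.557]
contact_force: [0.3, 0.3, 5.9]
width: 0.0351
```

```bash
python3 arc.py
```

```text
clock 5.45 pos [0.615  0.2588 0.1755] q [ 0.29  0.44  1.39  0.    1.31 -1.53] F [0.3 0.3 5.9] w 0.0351
shift [ 9.650e+01  1.466e+02 -1.000e-01] yaw cur 104.1 dyaw -0.1 roll rad 0.002 toolx [ 0.006  0.005 -1.   ]
rel hinge 17.57198234171442 0.08256839688095381 133.03596252664596 r 134.191437464574 lid 1.4135205931016208 [-0.97  -0.244 -0.007]
1.50 fwd 11 up -3
1.60 fwd 24 up -6
1.70 fwd 37 up -11
1.80 fwd 49 up -17
```

Emit:
move_arm(
  rows=[
    [[3, -11, 0], 0, 30],
    [[6, -24, 0], 0, 30],
    [[10, -34, 0], 0, 30],
    [[11, -37, 0], 0, 30],
    [[11, -37, 0], 0, 30],
  ],
)

```text
clock: 5.87
position: [0.6527, 0.2684, 0.1649]
ee_rot: [-0.438, 0.559, -0.431, -0.556]
contact_force: [1.9, 0.1, 5.6]
width: 0.0349
```

```bash
python3 arc.py;  python3 - <<'E'
from h import *
im=viewer.get_image('scene'); save('s1',im)
E
```

```text
clock 5.87 pos [0.6527 0.2684 0.1649] q [ 0.29  0.5   1.31  0.    1.32 -1.53] F [1.9 0.1 5.6] w 0.0349
shift [ 85.  185.6  -0.2] yaw cur 104.1 dyaw -0.1 roll rad 0.002 toolx [ 0.009  0.006 -1.   ]
rel hinge 56.401899615751574 0.23639963771317238 122.37050559272843 r 134.74314423853 lid 1.7140866215504118 [-0.97  -0.243 -0.01 ]
```

View pics/s1.png

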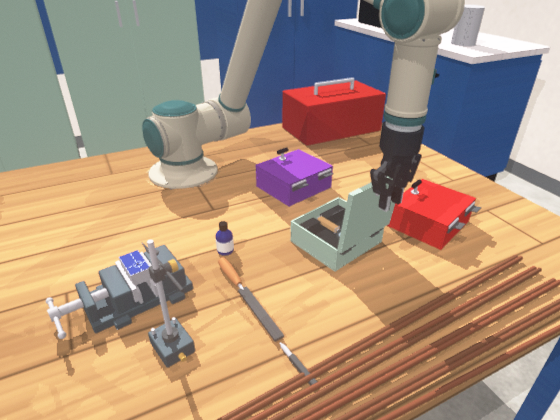

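The lid stands open at about 1.71 rad, visible at scene (365,215), and the loupe's wooden handle shows at (330,225). I release and retreat upward.

Emit:
move_arm(
  rows=[
    [[0, 0, 0], 0, 60],
    [[0, 0, 0], 0, 62],
    [[0, 0, 0], 0, 62],
    [[0, 0, 0], 0, 62],
    [[-25, 0, 0], 0, 62],
    [[-60, 0, 0], 0, 62],
    [[-95, 0, 0], 0, 62],
    [[-130, 0, 0], 0, 62],
  ],
)

```text
clock: 6.58
position: [0.6506, 0.2674, 0.2958]
ee_rot: [-0.438, 0.558, -0.432, -0.557]
contact_force: [0.5, 0.2, -0.4]
width: 0.0621
```

```bash
python3 - <<'E'
from h import *
H=np.array([.598,.2545,.06]); ex=np.array([.9703,.2419,0])
G=H+ex*(-.075-.021); print('grip',G)
goto([G[0],G[1],.26],104)
im=viewer.get_image('scene'); save('s2',im)
E
```

```text
grip [0.5048512 0.2312776 0.06     ]
clock 6.58 pos [0.6506 0.2674 0.2958] q [ 0.29  0.45  1.08  0.    1.6  -1.53] F [ 0.5  0.2 -0.4] w 0.0621
shift [ 34.6 150.4   0.3] yaw cur 104.1 dyaw -0.1 roll rad 0.002 toolx [ 0.007  0.005 -1.   ]
```

View pics/s2.png

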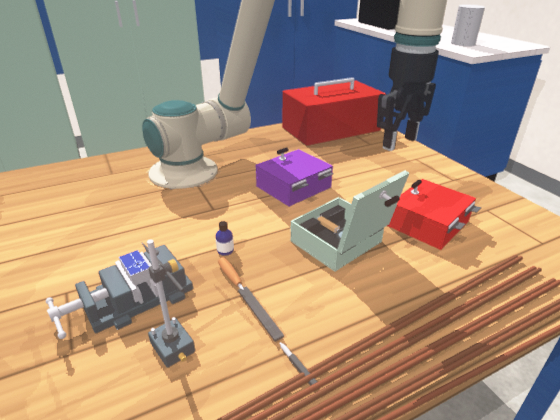

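The lid stays open by itself, hand off. Moving over the handle.

Emit:
move_arm(
  rows=[
    [[0, 35, 0], 0, 62],
    [[0, 70, 0], 0, 62],
    [[0, 105, 0], 0, 62],
    [[15, 140, 0], 0, 62],
    [[35, 150, 0], 0, 62],
    [[35, 150, 0], 0, 62],
    [[35, 150, 0], 0, 62],
  ],
)

```text
clock: 7.22
position: [0.5084, 0.2319, 0.2661]
ee_rot: [-0.442, 0.561, -0.428, -0.554]
contact_force: [0.2, -1.0, 0.5]
width: 0.062
```

```bash
python3 - <<'E'
from h import *
goto([.5049,.2313,.015],104)
k=viewer.get_calibration('wrist'); im=viewer.get_image('wrist'); save('w4',im); np.savez('w4.npz',im=im,**k)
for n in ['loupe','loupe_grip']: print(n,[(np.round(d['centre'],1),round(d['score'],2)) for d in finder.look_for(n,'wrist')[:4]])
G=np.array([.5049,.2313,.034]);ex=np.array([.9703,.2419,0])
for d in [-.044,0,.021,.057]: print(d,proj(k,G+ex*d))
E
```

```text
clock 7.22 pos [0.5084 0.2319 0.2661] q [ 0.3   0.22  1.49  0.    1.4  -1.52] F [ 0.2 -1.   0.5] w 0.0620
shift [251.    9.2  -0.7] yaw cur 104.1 dyaw -0.1 roll rad 0.002 toolx [ 0.021  0.009 -1.   ]
loupe [(array([283.5, 210. ]), 0.89)]
loupe_grip [(array([281.5, 213.9]), 0.61), (array([280.7, 318.7]), 0.6)]
-0.044 [281.99893598 124.86315831]
0 [281.94863107 168.00529798]
0.021 [281.92579599 187.58895979]
0.057 [281.88828454 219.75925858]
```

View pics/w4.png

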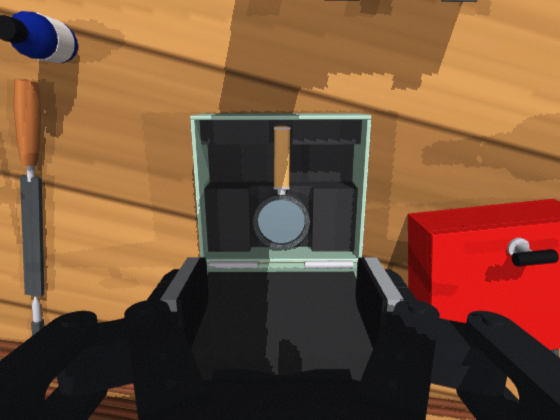

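The loupe is at lens pixel (282,221) with its handle around (282,158). Both match the predictions within 1–2 px. Descending halfway, then re-reading.

Emit:
move_arm(
  rows=[
    [[40, 9, -1], 0, 50],
    [[80, 9, -1], 0, 50],
    [[120, 9, -1], 0, 50],
    [[150, 9, -1], 0, 50],
    [[165, 9, -1], 0, 50],
    [[165, 9, -1], 0, 50],
    [[165, 9, -1], 0, 50],
    [[165, 9, -1], 0, 50],
  ],
)

```text
clock: 8.03
position: [0.509, 0.2318, 0.1038]
ee_rot: [-0.444, 0.563, -0.426, -0.552]
contact_force: [0.9, 0.7, 0.0]
width: 0.0502
```

```bash
python3 - <<'E'
from h import *
goto([.5049,.2313,.016],104)
k=viewer.get_calibration('wrist'); im=viewer.get_image('wrist'); save('w5',im)
E
```

```text
clock 8.03 pos [0.509  0.2318 0.1038] q [ 0.3   0.34  1.75  0.    1.02 -1.52] F [0.9 0.7 0. ] w 0.0502
shift [87.6  6.7  0.2] yaw cur 104.1 dyaw -0.1 roll rad 0.001 toolx [ 0.028  0.011 -1.   ]
```

View pics/w5.png

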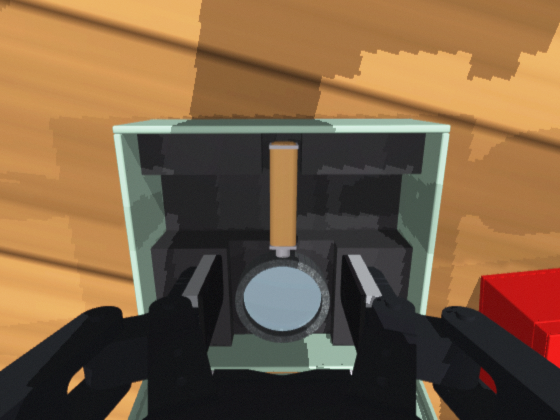

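The handle is at (283,195), laterally centred between the pads. Final descent and grip.

Emit:
move_arm(
  rows=[
    [[30, 7, 0], 0, 50],
    [[60, 7, 0], 0, 50],
    [[80, 7, 0], 0, 50],
    [[87, 7, 0], 0, 50],
    [[87, 7, 0], 0, 50],
    [[87, 7, 0], 0, 50],
  ],
)

```text
clock: 8.58
position: [0.506, 0.2315, 0.0183]
ee_rot: [-0.445, 0.563, -0.425, -0.551]
contact_force: [0.7, -0.2, -0.2]
width: 0.0501
```

```bash
python3 - <<'E'
from h import *
goto([.5049,.2313,.016],104)
k=viewer.get_calibration('wrist'); im=viewer.get_image('wrist'); save('w6',im)
E
```

```text
clock 8.58 pos [0.506  0.2315 0.0183] q [ 0.3   0.44  1.86  0.    0.81 -1.52] F [ 0.7 -0.2 -0.2] w 0.0501
shift [2.3 1.2 0. ] yaw cur 104.1 dyaw -0.1 roll rad 0.002 toolx [ 0.031  0.012 -0.999]
```

View pics/w6.png

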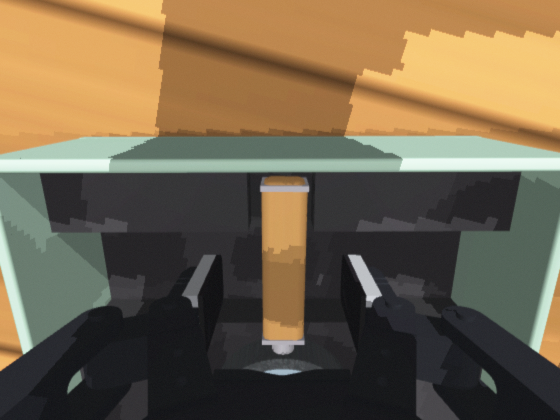

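Emit:
move_arm(
  rows=[
    [[1, 1, 0], 0, 30],
    [[1, 1, 0], 0, 20],
    [[1, 1, 0], 0, 10],
    [[1, 1, 0], 0, 5],
    [[1, 1, 0], 0, 5],
    [[1, 1, 0], 0, 5],
    [[1, 1, 0], 0, 5],
    [[1, 1, 0], 0, 5],
  ],
  force=50,
)

```text
clock: 9.3
position: [0.5064, 0.2317, 0.0191]
ee_rot: [-0.446, 0.564, -0.424, -0.551]
contact_force: [-1.3, 0.2, 6.2]
width: 0.0154
```

Emit:
move_arm(
  rows=[
    [[0, 0, 0], 0, 5],
    [[-10, 0, 0], 0, 5],
    [[-25, 0, 0], 0, 5],
    [[-45, 0, 0], 0, 5],
    [[-65, 0, 0], 0, 5],
    [[-85, 0, 0], 0, 5],
    [[-95, 0, 0], 0, 5],
    [[-95, 0, 0], 0, 5],
  ],
)

```text
clock: 9.97
position: [0.5047, 0.231, 0.1169]
ee_rot: [-0.448, 0.565, -0.422, -0.55]
contact_force: [1.0, -0.2, -0.4]
width: 0.0155
```

```bash
python3 - <<'E'
from h import *
goto([.5049,.2313,.2],104)
k=viewer.get_calibration('wrist'); im=viewer.get_image('wrist'); save('w7',im)
im=viewer.get_image('scene'); save('s3',im)
E
```

```text
clock 9.97 pos [0.5047 0.231  0.1169] q [ 0.3   0.31  1.76  0.    1.03 -1.52] F [ 1.  -0.2 -0.4] w 0.0155
shift [-83.   -3.8   0.6] yaw cur 104.1 dyaw -0.1 roll rad 0.002 toolx [ 0.04   0.015 -0.999]
```

View pics/w7.png

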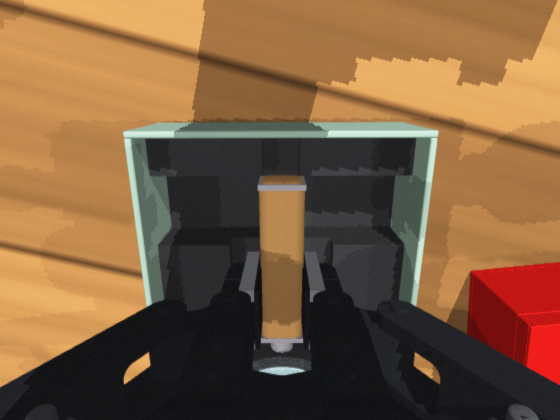

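View pics/s3.png

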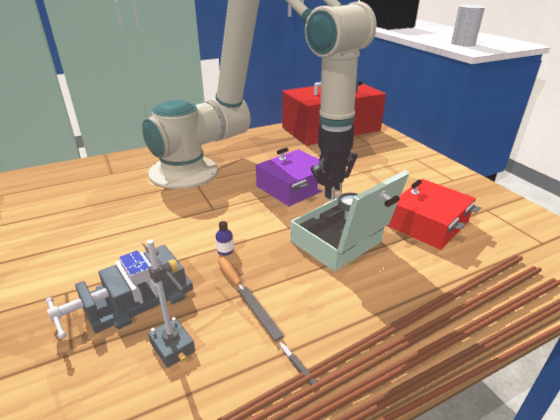

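The loupe is held, with the handle between the pads at wrist (282,260) and the rim clear of the case at scene (348,202). Next, the transfer to above the block.

```bash
python3 - <<'E'
from h import *
T,S=K['top'],K['scene']
print('punch T',onz(T,(422.7,216.8),.078),'S',onz(S,(137.6,264.4),.078), 'tri',tri([(T,(422.7,216.8)),(S,(137.6,264.4))]))
goto([.436,-.219,.21],90)
goto([.47,0.0,.21],100)
E
```

```text
punch T [ 0.4956031  -0.22093539  0.078     ] S [ 0.49894987 -0.21857186  0.078     ] tri (array([ 0.49611289, -0.21987621,  0.0764757 ]), [np.float64(0.0015145099177681488), np.float64(0.001514509917768082)])
clock 10.07 pos [0.5028 0.2303 0.114 ] q [ 0.3   0.32  1.76  0.    1.03 -1.52] F [-1.6 -0.1 -0. ] w 0.0149
shift [-104.2  170.4 -419.1] yaw cur 104.1 dyaw -14.1 roll rad 0.246 toolx [ 0.034  0.013 -0.999]
clock 10.07 pos [0.5028 0.2303 0.114 ] q [ 0.3   0.32  1.76  0.    1.03 -1.52] F [-1.6 -0.1 -0. ] w 0.0149
shift [-100.1   84.2 -215. ] yaw cur 104.1 dyaw -4.1 roll rad 0.071 toolx [ 0.034  0.013 -0.999]
```

Emit:
move_arm(
  rows=[
    [[-35, 0, 0], 0, 5],
    [[-70, 10, 0], 0, 5],
    [[-95, 25, -25], 0, 5],
    [[-100, 40, -60], 0.05, 5],
    [[-102, 55, -95], 0.1, 5],
    [[-103, 70, -130], 0.15, 5],
    [[-103, 84, -165], 0.2, 5],
    [[-103, 95, -200], 0.23, 5],
  ],
)

```text
clock: 10.73
position: [0.4538, 0.0106, 0.2111]
ee_rot: [-0.507, 0.508, -0.485, -0.499]
contact_force: [1.4, 0.3, -0.1]
width: 0.0151
```

```bash
python3 - <<'E'
from h import *
goto([.436,-.22,.21],90)
E
```

```text
clock 10.73 pos [0.4538 0.0106 0.2111] q [-0.14  0.09  1.8   0.02  1.23 -1.74] F [ 1.4  0.3 -0.1] w 0.0151
shift [  -2.6   21.  -230.3] yaw cur 90.8 dyaw -0.8 roll rad 0.014 toolx [ 0.031  0.014 -0.999]
```

Emit:
move_arm(
  rows=[
    [[-2, 4, -40], 0, 5],
    [[-2, 8, -80], 0, 5],
    [[-2, 12, -120], 0, 5],
    [[-2, 16, -155], 0, 5],
    [[-2, 20, -190], 0, 5],
    [[-2, 21, -215], 0, 5],
    [[-2, 21, -228], 0, 5],
    [[-2, 21, -230], 0, 5],
  ],
)

```text
clock: 11.4
position: [0.4357, -0.2216, 0.2079]
ee_rot: [0.508, -0.506, 0.486, 0.499]
contact_force: [0.7, 0.1, -0.2]
width: 0.0152
```

```bash
python3 - <<'E'
from h import *
goto([.441,-.22,.16],90)
for c in ['top','scene','wrist']:
    im=viewer.get_image(c); save(c+'9',im); np.save(c+'9.npy',im)
    print(c,[(np.round(d['centre'],1),round(d['score'],2)) for d in finder.look_for('loupe',c)[:3]])
im=np.load('top9.npy'); save('c6',cv2.resize(im[130:250,360:500],None,fx=5,fy=5,interpolation=cv2.INTER_CUBIC))
im=np.load('scene9.npy'); save('c7',cv2.resize(im[180:320,80:220],None,fx=4.2,fy=4.2,interpolation=cv2.INTER_CUBIC))
E
```

```text
clock 11.40 pos [ 0.4357 -0.2216  0.2079] q [-0.63  0.15  1.73  0.03  1.24 -2.23] F [ 0.7  0.1 -0.2] w 0.0152
shift [48.  -3.9  0.8] yaw cur 90.6 dyaw -0.6 roll rad 0.011 toolx [ 0.029  0.015 -0.999]
top [(array([444.9, 215.3]), 0.71), (array([409.1, 146.8]), 0.53)]
scene [(array([123.8, 199.2]), 0.82)]
wrist [(array([283.6, 269.7]), 0.71)]
```

View pics/c6.png

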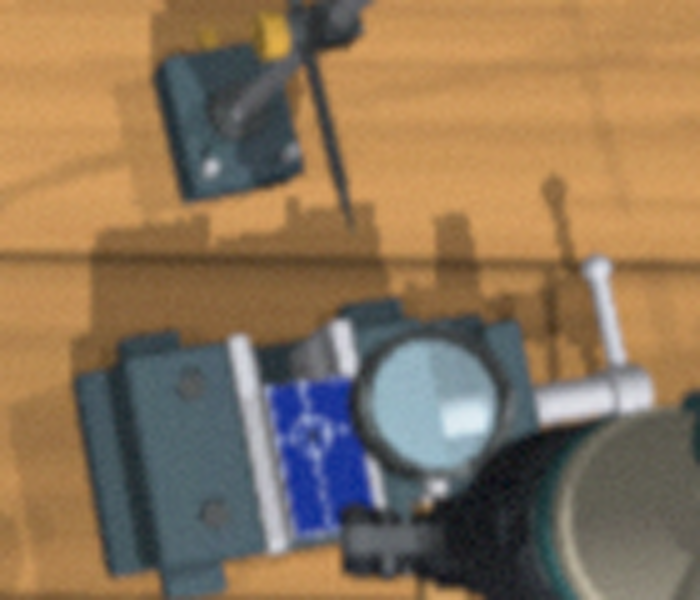

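View pics/c7.png

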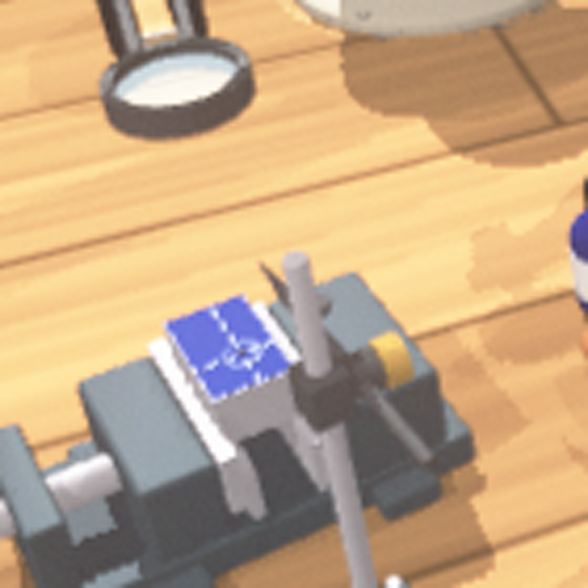

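View pics/wrist9.png

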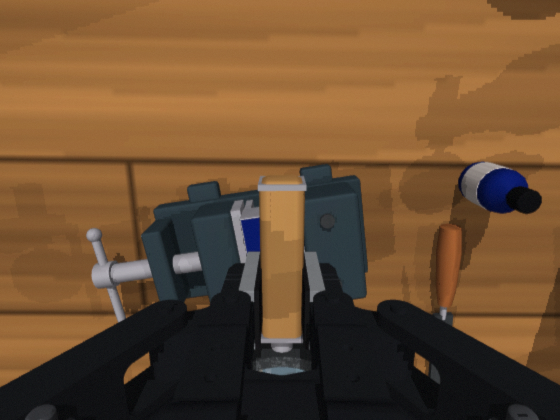

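```bash
python3 - <<'E'
from h import *
T,S=K['top'],K['scene']
X,e=tri([(T,(446.2,211)),(S,(122.5,200.7))]); print('lens',X,e)
print('T at z=.2249',onz(T,(446.2,211),.2229))
s,R=st(); off=R.T@(np.array([.5602,.2451,.034])-[.5064,.2317,.0191]) # rough
q=[.446,-.564,.424,.551]; Rg=Rn.from_quat([q[1],q[2],q[3],q[0]]).as_matrix()
L=Rg.T@(np.array([.5602,.2451,.034])-[.5064,.2317,.0191]); print('off tool',L)
print('kin lens',s['position']+R@L)
# loupe normal
print('normal',R@(Rg.T@[0,0,1]))
c=np.array(X); 
for c,k in (('top',T),('scene',S)):
    im=np.load(c+'9.npy').copy()
    for Z in (X,s['position']+R@L):
        xx=s['position']+R@L
        pts=np.array([proj(k,Z+[.03*np.cos(a),.03*np.sin(a),h]) for h in (-.007,.007) for a in np.linspace(0,2*np.pi,40)])
        print(c,pts.min(0),pts.max(0))
E
```

```text
lens [ 0.49062282 -0.21965117  0.22177603] [np.float64(0.002314993543273221), np.float64(0.002314993543273269)]
T at z=.2249 [ 0.49006577 -0.221645    0.2229    ]
off tool [-1.29043356e-02 -5.59418248e-02 -1.88957496e-05]
kin lens [ 0.49155736 -0.21728494  0.22391362]
normal [ 0.00504775 -0.00931216  0.9999439 ]
top [428.4801288 195.0819411] [461.75738659 226.34306846]
top [427.61257053 194.41225233] [460.95071598 225.74745171]
scene [102.35315726 188.78093406] [139.30342406 212.93893865]
scene [103.56797001 187.72031576] [140.52101624 211.84644084]
```

The triangulated lens (0.491, -0.220) and the kinematic lens agree within about 2 mm. Punch mark is at about (0.496, -0.220). The tip height is about 0.177, after correcting the same -1.6 mm z bias seen on the known pull and block heights.

```bash
python3 - <<'E'
from h import *
T,S=K['top'],K['scene']
print(tri([(T,(430.4,175.8)),(S,(142.4,242.7))]))
goto([.4412,-.2218,.1614],90)
E
```

```text
(array([ 0.57005605, -0.20711715,  0.17686805]), [np.float64(0.0012859861378936982), np.float64(0.0012859861378936373)])
clock 11.70 pos [ 0.436  -0.218   0.2093] q [-0.63  0.15  1.73  0.03  1.24 -2.23] F [ 0.2 -0.1 -0. ] w 0.0149
shift [48.  -3.6 -4.6] yaw cur 90.9 dyaw -0.9 roll rad 0.016 toolx [ 0.031  0.015 -0.999]
```

Emit:
move_arm(
  rows=[
    [[15, -1, 0], 0, 5],
    [[30, -2, -1], 0, 5],
    [[42, -3, -1], 0, 5],
    [[47, -4, -1], 0, 5],
    [[47, -4, -1], 0, 5],
    [[47, -4, -1], 0, 5],
    [[47, -4, -1], 0, 5],
    [[47, -4, -1], 0, 5],
  ],
)

```text
clock: 12.37
position: [0.442, -0.2184, 0.1633]
ee_rot: [-0.507, 0.509, -0.484, -0.499]
contact_force: [-1.3, -1.1, -1.1]
width: 0.0149
```

```bash
python3 - <<'E'
from h import *
goto([.4412,-.2218,.1614],90)
P=[];Rg=Rn.from_quat([-.564,.424,.551,.446]).as_matrix();L=np.array([-.0129,-.0559,0])
for c in ['top','scene']*2:
    im=viewer.get_image(c); save(c+'10',im); np.save(c+'10.npy',im)
    s,R=st(); P.append(s['position']+R@L)
P=np.array(P);print(P.round(4),P.mean(0)); print('normal',R@(Rg.T@[0,0,1]))
for c,(u,v,w,h) in (('top',(360,130,140,120)),('scene',(80,180,140,120))):
    im=np.load(c+'10.npy'); save('d'+c,cv2.resize(im[v:v+h,u:u+w],None,fx=5,fy=5,interpolation=cv2.INTER_CUBIC))
for c in 'top','scene':
    k=K[c]
    for z in (.1755,.177):
        X=np.array([.4965,-.22,z]); p=np.array([proj(k,X+[.03*np.cos(a),.03*np.sin(a),h]) for h in (-.007,.007) for a in np.linspace(0,2*np.pi,60)]); print(c,z,p.min(0).round(1),p.max(0).round(1))
E
```

```text
clock 12.37 pos [ 0.442  -0.2184  0.1633] q [-0.62  0.19  1.8   0.03  1.13 -2.22] F [-1.3 -1.1 -1.1] w 0.0149
shift [ 1.9  1.  -3.4] yaw cur 91.0 dyaw -1.0 roll rad 0.017 toolx [ 0.032  0.013 -0.999]
[[ 0.4974 -0.2177  0.1779]
 [ 0.4973 -0.2177  0.1778]
 [ 0.4972 -0.2177  0.1777]
 [ 0.4971 -0.2177  0.1775]] [ 0.49725457 -0.21772399  0.17773981]
normal [ 0.0043235  -0.00878672  0.99995205]
top 0.1755 [421.3 196. ] [452.8 225.7]
top 0.177 [421.6 195.8] [453.1 225.6]
scene 0.1755 [108.5 211.3] [144.3 236.1]
scene 0.177 [108.3 210.7] [144.2 235.5]
```

View pics/dtop.png

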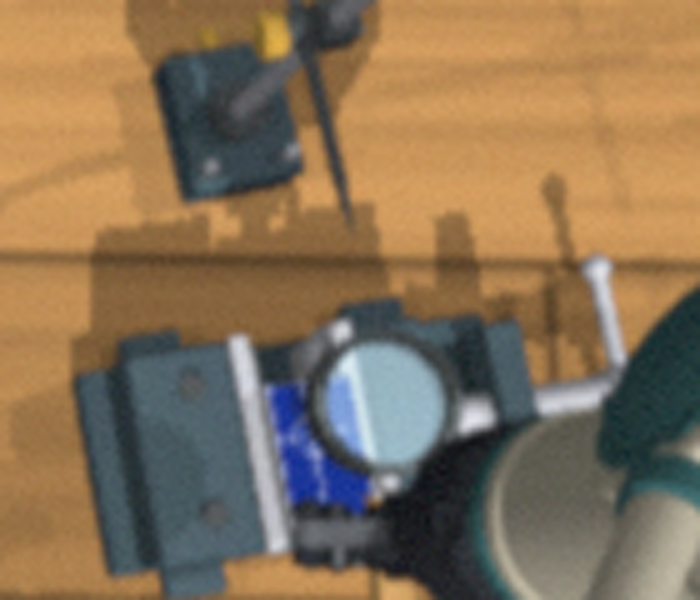

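View pics/dscene.png

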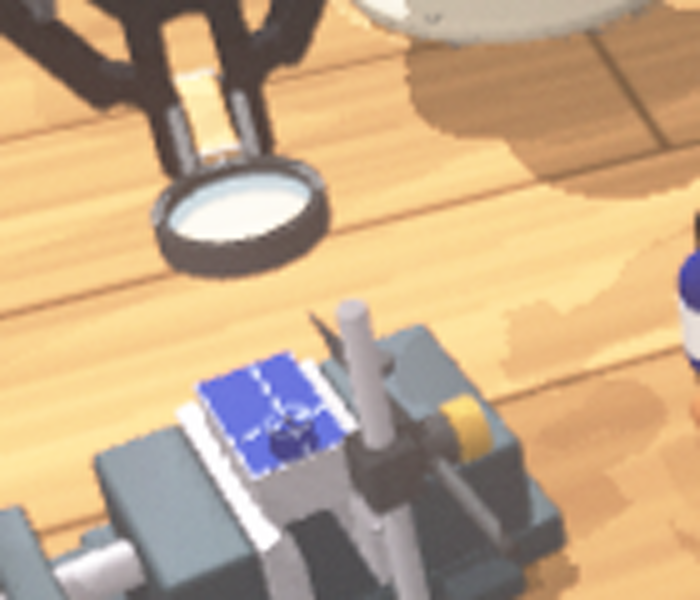

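View pics/scene10.png

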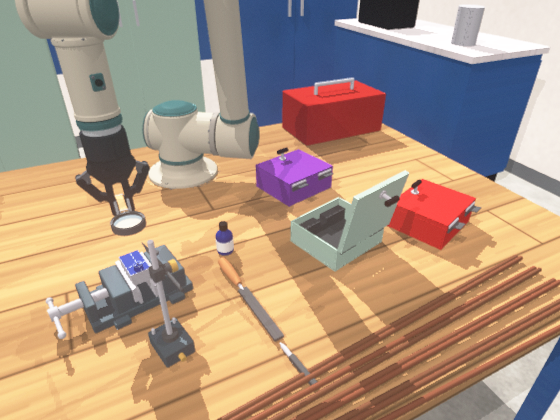

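Emit:
move_arm(
  rows=[
    [[0, 0, -1], 0, 5],
    [[0, 0, -1], 0, 5],
    [[0, 0, -1], 0, 5],
    [[0, 0, -1], 0, 5],
    [[0, 0, -1], 0, 5],
    [[0, 0, -1], 0, 5],
  ],
)

```text
clock: 13.07
position: [0.4416, -0.2194, 0.1628]
ee_rot: [-0.507, 0.508, -0.485, -0.5]
contact_force: [-0.1, -0.4, 0.2]
width: 0.0149
```

```bash
python3 - <<'E'
from h import *
s,R=st(); print(s['position']+R@[-.0129,-.0559,0],s['qd'].round(4),s['width'],s['contact_force'],R[:,0])
print(manip.sign_off())
E
```

```text
[ 0.49710701 -0.21870229  0.17743925] [ 0.0001 -0.0014 -0.0023 -0.0014 -0.0022 -0.0019] 0.014925278812830506 [-0.06388597 -0.41375814  0.16411118] [ 0.03130176  0.01412482 -0.99941017]
the job is handed in; nothing more can be done
None
```

I opened the green case's lid by its pull until it rested on its stop. I then took the loupe out by its handle, held it level over the punch mark, and handed the job in at about 13 s of the 70 s. No verdict was reported, so the figures below are my own measurements.

| Check | Measured | Limit |
|---|---|---|
| Lens centre | (0.497, -0.219, 0.177) m | – |
| Punch mark | (0.496–0.499, -0.219 to -0.221) m | within 10 mm sideways of the lens |
| Scriber tip height | 0.177–0.178 m | within 7 mm of the lens height |
| Tilt of the loupe | about 0.01 rad | 0.12 rad |
| Lid angle at release (from arm pose) | about 1.71 rad | above 1.69 rad |
| Arm | nearly still, joints under 0.003 rad/s, grip width 14.9 mm | steady |

- **Lid:** it showed open in the last scene picture, but I did not measure its angle again after letting go.
- **Gauge, file, dye and punch:** they showed no movement in the pictures. I did not measure them again.
- **Disagreements:** the top and scene cameras differed by 2–4 mm in horizontal position. Triangulated heights read about 1.6 mm low on two known heights, so I corrected the height for that.

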